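# Scrub out the leaning steel jar with the long brush

## Task

Take the long brush out of its crock and scrub the inside of the steel jar that leans in the wooden drainer stand: push the bristle head right down to the jar's bottom three times, drawing it back up to the mouth after each stroke. Then stand the brush back in its own crock, bristles down, and let go. Leave the drainer stand where it is and do not disturb the other things on the counter.

Things in the scene. Friction and masses are not known exactly. Their poses are not given: they have to be found in the camera images.
- brush: Jar brush, 205 mm long, 0.1 kg, standing bristles down in the crock. Origin: centre of the flat end of the bristle head; z along the brush to the handle. Stiff pale round bristle head, diameter 44 mm, z = 0 to 60 mm; steel shaft, diameter 10 mm, 60 to 120 mm; flat-sided wooden handle, 120 to 205 mm, 26 mm along its x by 18 mm along its y (grip it across y).
- brush_grip (a point): Point on the brush's axis in the middle of the handle's gripping zone, 165 mm from the bristle end; axes as the brush.
- crock: The brush's own crock: a loose round open white ceramic pot, outer diameter 86 mm, height 80 mm, wall 5 mm (inner diameter 76 mm), inner floor 8 mm above its underside, 0.7 kg; the one that holds the brush. Origin at the centre of its underside, z up.
- stand: Wooden drainer stand, loose on the counter, about 2.8 kg with its jar. Base plate 210 mm (x) by 130 mm (y), 12 mm thick, with 70 mm high side cheeks and a sloping board that carry the jar. Origin at the centre of the base's underside, z up; the jar's mouth leans toward the stand's -x side. Highest point (jar rim) about 170 mm.
- jar: Open steel jar fixed in the stand, leaning 38 degrees from vertical. Origin at the centre of its underside; z is the jar's own axis, pointing out of its mouth. Straight round wall: outer diameter 77 mm, inner diameter 69 mm; inner floor at z = 5 mm, rim at z = 120 mm.
- jar_mouth (a point): Centre of the jar's mouth, on its axis in the plane of the rim (120 mm from the underside); axes as the jar.
- truckle: Small round cheese, diameter 116 mm, height 70 mm; a loose bystander, to be left alone; origin at the centre of its underside, z up
- pickle_jar: Lidded jar, diameter 72 mm, height 110 mm; a loose bystander, to be left alone; origin at the centre of its underside, z up
- oil_bottle: Green bottle, diameter 60 mm, height 220 mm; a loose bystander, to be left alone; origin at the centre of its underside, z up
- tin: Tin can, diameter 74 mm, height 95 mm; a loose bystander, to be left alone; origin at the centre of its underside, z up
- spoon_crock: A second white crock of the same size as the brush's but holding two wooden spoons with round ends (170 mm high in all); a loose bystander, to be left alone; origin at the centre of its underside, z up
- mug: Blue mug, diameter 76 mm, height 85 mm; a loose bystander, to be left alone; origin at the centre of its underside, z up

How it is judged:
By the outcome, as a careful person would: the job done as asked, in the order asked, and still so for the second after the job is handed in, with the robot touching nothing.
It also fails if it takes over 59 s, if anything falls off the work surface, if the arm or the gripper's body presses on something with over 40 N, if the wrist force passes 120 N, or if a joint passes its speed limit or range.

## Robot

A 6-joint arm with a two-finger parallel gripper is mounted at the origin on the work surface. World frame = base frame: x ahead of the robot, y to its left, z up, the work surface at z = 0. Lengths are in m, angles in rad, forces in N, time in s.
With the tool pointing down it reaches from about 0.275 to 0.85 m from the base axis. Payload 5.2 kg.
Tool frame: the origin (TCP) lies at the very end of the fingers, on their centre line; the grasp point (between the pads) lies 19 mm behind it (grip_point_offset is the z of the grasp point in the tool frame, in m); z points along the fingers, y is the line along which they close (so a half turn about z gives the same grasp; the last joint's range is limited). The gripper opens to 85 mm and grips with 20 to 120 N. Pads are 22 mm wide; open, the fingers measure 114 mm over their backs; the gripper's body (76 mm by 85 mm) begins 54 mm behind the grasp point. The pads swing forward as they close: fully open they stand 13 mm farther back than shut.
Start: joints at [-1.384, 0.259, 1.535, -0, 1.348, -0.203], TCP at [0.209, -0.509, 0.198] pointing down, gripper open.
Joint ranges: [-3.14, 3.14], [-0.91, 2.08], [0.19, 2.58], [-1.22, 4.36], [0.22, 2.71], [-3.12, 3.12]. Speed limits (rad/s): [2.57, 2.57, 3.14, 3.14, 3.14, 3.14].

## Interface

Orientations are given as a rotation vector (axis times angle).
In Python, from cell import get_obs, snapshot, finish_job, grip_point_offset gives the robot as it stands. The module is installed in compiled form; this text tells all that it offers.
- The arm moves only by the tool apply_moves, never from a script. Its argument "series" is a list that holds one entry, the list of rows, each a list of 7 numbers: the opening, from 0 (shut) to 1 (fully open), then the shift along the tool's x, y, z scaled (see below), then the turn, a rotation vector about the tool's x, y, z scaled (see below). A call has 1 to 12 rows; each row is the pose to reach, as a shift and turn from the pose commanded when the call began, along the tool's axes at that moment; what a row does not reach only later rows make up. The controller multiplies each number of a shift by 100 mm and each number of a turn by 45 degrees. A row lasts 1/10 s, in which the tool goes at most 50 mm and 8.59 degrees, less where a joint would pass 70% of its speed; a pose out of reach is approached as far as the arm can. A call with a number of a shift or a turn outside -1 to 1 is refused whole. A call with a gripper value outside its range is refused whole. The fingers move at their own pace and stop on an object; "grip_force" is the grip in N (left out, the last holds). Time passes only in rows, so rows that repeat a pose let the fingers close. It gives the time, the measured TCP pose, the force, the opening and the grip force at its end, in the units of the state.
- get_obs(): the state, without advancing time (a new reading comes with each control period).
- snapshot(name): name is "scene" or "top" or "wrist"; returns a dict with "pixels" (480x640x3 uint8, blue, green, red), "fovy" (degrees; the focal length in pixels is half the picture's height over the tangent of half this angle, whatever the lens; pixels are square), "cx", "cy" (the principal point, pixels), "world_to_cam" (4x4, takes a point from world to camera coordinates). Camera axes: x right, y down, z forward; pixel columns grow to the right and rows downward; lengths in m; the calibration is good to about 2 mm. A picture is of the moment at which its call begins. There is no depth.
- finish_job(): hands the job in; it is judged then, once.
The state is a dict: "time": time; "joint_pos": joint angles; "qd": joint speeds; "joint_torque": joint torques, N m; "tcp_pos": TCP position; "eef_rot": TCP orientation; "ft_force": force on the tool from outside, world axes, zero at the start; "torque": the same for the moment, N m; "opening": finger opening in m; "grip_force": force on a finger pad.
Only numpy, scipy, OpenCV 4.12 (cv2) and the standard library are available. Lean on these libraries where they do the work, as an engineer would, in place of code of your own. Each camera call takes 0.05 s, during which the arm holds its last target. There are 200 camera calls.

## Working session

There is one attempt and no reset: what is moved stays moved. The work goes in short steps, Python scripts to look and compute and a tool call to move; the robot and the scene stay as the last step left them, time stands still between calls to the robot, and variables do not carry over. Pictures are saved under pics/ and viewed, at most 10 in all, crops included, and the job is handed in when it is done.

Besides the shell and the picture viewer there is one more tool, called after "Call:" in YAML: its name, and indented under it one key for each argument. apply_moves: Moves the arm, as the interface text tells. Its arguments: {"type":"object","properties":{"series":{"type":"array"},"grip_force":{"type":"number"}},"required":["series"]}

```bash
mkdir -p pics; python3 - <<'E'
from cell import *
import cv2, numpy as np, pickle
d={}
for n in ("scene","top","wrist"):
    s=snapshot(n); d[n]=s; cv2.imwrite(f"pics/{n}0.png",s["pixels"]); print(n,s["fovy"],s["cx"],s["cy"],np.round(s["world_to_cam"],3).tolist())
pickle.dump(d,open("s0.pkl","wb"))
o=get_obs(); print(o); print(grip_point_offset)
E
```

```text
scene 53.11388194495776 317.56624242871834 240.00635278715038 [[-0.453, 0.891, 0.006, 0.27], [0.629, 0.325, -0.706, -0.262], [-0.631, -0.316, -0.708, 1.51], [0.0, 0.0, 0.0, 1.0]]
top 49.400406800329414 326.8747708233761 239.14059232465954 [[0.016, -1.0, 0.024, -0.04], [-0.987, -0.02, -0.16, 0.588], [0.161, -0.022, -0.987, 1.504], [0.0, 0.0, 0.0, 1.0]]
wrist 61.83738484610196 310.9752043102368 240.11859043847488 [[0.38, -0.925, -0.002, -0.55], [-0.892, -0.367, 0.264, -0.035], [-0.245, -0.098, -0.964, 0.378], [0.0, 0.0, 0.0, 1.0]]
{'time': 0.15, 'joint_pos': array([-1.38379714e+00,  2.59184433e-01,  1.53581502e+00,  1.28593939e-05,
        1.34802737e+00, -2.02777138e-01]), 'qd': array([-0.00045081, -0.00289236, -0.00160501,  0.00110521,  0.00075807,
       -0.00019247]), 'joint_torque': array([ 2.57339205e-03, -4.46383166e+01, -2.90820265e+01, -3.77108099e-04,
        8.06567055e-03, -3.18151351e-06]), 'tcp_pos': array([ 0.20894239, -0.50827994,  0.19776765]), 'eef_rot': array([-3.08071420e+00, -6.08108725e-01, -3.74515011e-05]), 'ft_force': array([ 0.79051373,  0.33134076, -0.06323341]), 'torque': array([ 0.02449013, -0.02094642, -0.01249994]), 'grip_force': 0.0, 'opening': 0.08567418075542359}
-0.0187
```

View pics/scene0.png

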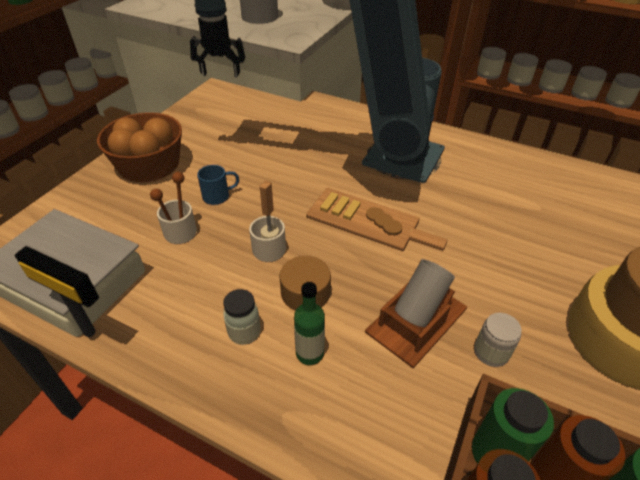

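View pics/top0.png

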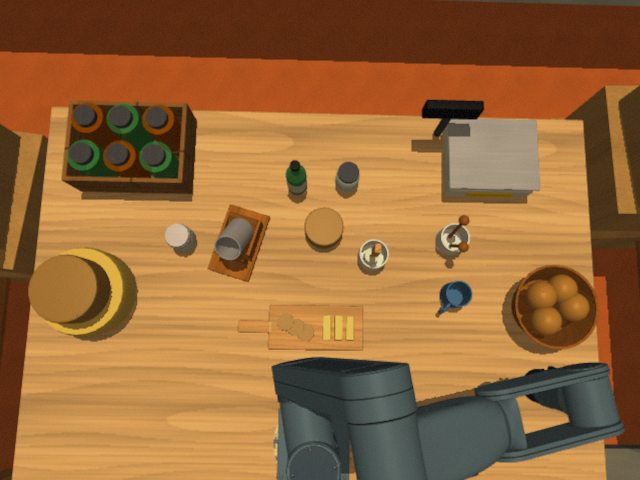

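The scene view shows the brush crock at about (268,238) with the handle top at (266,185), and the stand at about (420,310). The top view shows the crock at (373,256) and the stand at (240,243). I'll zoom in on both for accurate pixel positions.

```bash
cat > h.py <<'E'
import numpy as np, cv2, pickle
def K(s):
    f=240/np.tan(np.radians(s["fovy"]/2)); return np.array([[f,0,s["cx"]],[0,f,s["cy"]],[0,0,1.]])
def P(s): return K(s)@np.asarray(s["world_to_cam"])[:3]
def tri(s1,p1,s2,p2):
    X=cv2.triangulatePoints(P(s1),P(s2),np.array(p1,float).reshape(2,1),np.array(p2,float).reshape(2,1)); return (X[:3]/X[3]).ravel()
def proj(s,X):
    x=P(s)@np.vstack([np.atleast_2d(X).T,np.ones(len(np.atleast_2d(X)))]); return (x[:2]/x[2]).T
def onz(s,p,z):
    W=np.asarray(s["world_to_cam"]);R=W[:3,:3];c=-R.T@W[:3,3]
    d=R.T@np.linalg.inv(K(s))@[p[0],p[1],1.]; return c+d*(z-c[2])/d[2]
def crop(s,x,y,w,h,k): 
    return cv2.resize(s["pixels"][y:y+h,x:x+w],None,fx=k,fy=k,interpolation=cv2.INTER_CUBIC)
E
python3 - <<'E'
from h import *
d=pickle.load(open("s0.pkl","rb"))
a=np.vstack([np.hstack([crop(d["top"],200,195,80,100,4),np.zeros((400,80,3),np.uint8)[:, :0],crop(d["top"],340,225,80,100,4)])])
b=np.hstack([crop(d["scene"],360,250,110,120,3.0)[:, :], crop(d["scene"],235,170,70,100,3.6)[:360,:]])
print(a.shape,b.shape)
cv2.imwrite("pics/ca.png",a); cv2.imwrite("pics/cb.png",b)
E
```

```text
(400, 640, 3) (360, 582, 3)
```

View pics/ca.png

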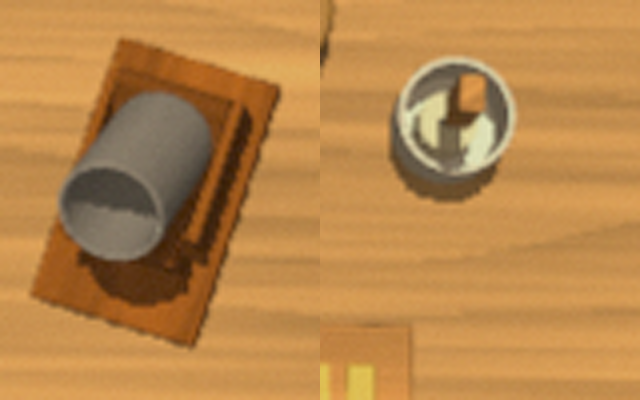

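View pics/cb.png

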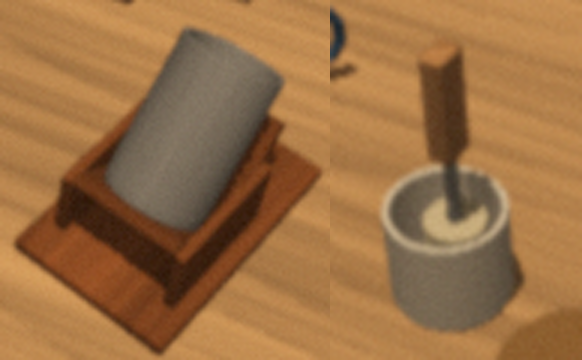

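```bash
python3 - <<'E'
from h import *
from scipy.optimize import least_squares
d=pickle.load(open("s0.pkl","rb")); T,S=d["top"],d["scene"]
t=lambda x,y:(x/4+200,y/4+195)
tb=lambda x,y:((x-320)/4+340,y/4+225)
s=lambda x,y:(x/3+360,y/3+250)
sb=lambda x,y:((x-330)/3.6+235,y/3.6+170)
# stand: model corners; stand frame -x toward mouth
cor=np.array([[.105,.065,.012],[.105,-.065,.012],[-.105,-.065,.012],[-.105,.065,.012]])
obsT=np.array([t(122,38),t(280,87),t(193,347),t(32,295)])
obsS={0:None,1:s(15,243),0:s(160,352),3:s(322,170)}
def tf(p,X):
    c,q=np.cos(p[2]),np.sin(p[2]); return X@np.array([[c,-q,0],[q,c,0],[0,0,1]]).T+[p[0],p[1],0]
def res(p):
    C=tf(p,cor); r=[(proj(T,C)-obsT).ravel()]; ps=proj(S,C)
    r+=[ps[i]-np.array(v) for i,v in obsS.items()]
    return np.concatenate(r)
r=least_squares(res,[.5,.25,0.3]); print("stand",r.x, np.round(r.fun,1))
for p in obsT: print(onz(T,p,.012).round(4))
# mouth
print("mouth tri?", onz(T,t(112,213),.146))
# brush
top=tri(T,tb(473,92),S,sb(441,52)); print("brush top",top)
rim=tri(T,tb(458,117),S,sb(446,210)); print("crock rim",rim, onz(T,tb(458,117),.08), onz(S,sb(446,210),.08))
print("handle top corners",[onz(T,tb(*p),top[2]).round(4).tolist() for p in ((461,73),(487,76),(485,112),(459,110))])
print("shaft/bristle S at z .066",onz(S,sb(456,215),.067))
E
```

```text
stand [ 0.57978488  0.23744765 -0.27836312] [-1.3 -0.9 -0.4 -0.9 -0.2 -0.2 -1.3  0.1  0.1 -0.6 -1.4 -1.1 -0.2 -0.7]
[0.6958 0.2669 0.012 ]
[0.6602 0.1448 0.012 ]
[0.4603 0.2031 0.012 ]
[0.4971 0.325  0.012 ]
mouth tri? [0.54141258 0.24556885 0.146     ]
brush top [ 0.53984809 -0.16106694  0.21176849]
crock rim [ 0.54151015 -0.16697661  0.0753108 ] [ 0.54162349 -0.16791358  0.08      ] [ 0.54500428 -0.16226022  0.08      ]
handle top corners [[0.5533, -0.1548, 0.2118], [0.5517, -0.1721, 0.2118], [0.5275, -0.1708, 0.2118], [0.5285, -0.1535, 0.2118]]
shaft/bristle S at z .066 [ 0.53484558 -0.16152074  0.067     ]
```

```bash
cat > go.py <<'E'
from h import *
from cell import get_obs
from scipy.spatial.transform import Rotation as Ro
def yawdown(a): # tool z down, tool x at azimuth a(rad)
    c,s=np.cos(a),np.sin(a); return np.array([[c,s,0],[s,-c,0],[0,0,-1.]])
def rel(p,R,o=None):
    o=o or get_obs(); R0=Ro.from_rotvec(o["eef_rot"]).as_matrix()
    sh=R0.T@(np.array(p)-o["tcp_pos"])/.1; tu=Ro.from_matrix(R0.T@R).as_rotvec()/np.radians(45)
    return sh.round(3),tu.round(3)
E
python3 - <<'E'
from go import *
d=pickle.load(open("s0.pkl","rb")); o=get_obs()
R0=Ro.from_rotvec(o["eef_rot"]).as_matrix(); W=d["wrist"]["world_to_cam"]; R=W[:3,:3]; c=-R.T@W[:3,3]
print("tool",R0.round(3).tolist()); print("cam in tool",(R0.T@(c-o["tcp_pos"])).round(4),"cam axes",(R0.T@R.T).round(3).tolist())
print(rel([.53,-.165,.32],yawdown(-.06)))
E
```

```text
tool [[0.925, 0.38, -0.0], [0.38, -0.925, 0.001], [0.0, -0.001, -1.0]]
cam in tool [ 0.0662  0.0009 -0.1742] cam axes [[0.0, -0.964, -0.265], [1.0, 0.0, -0.001], [0.001, -0.265, 0.964]]
(array([ 4.275, -1.957, -1.218]), array([-0.002,  0.   ,  0.573]))
```

Call:
apply_moves:
  series:
    - [[1, 0.35, -0.15, -0.4, 0, 0, 0], [1, 0.7, -0.3, -0.8, 0, 0, 0], [1, 1, -0.46, -1, 0, 0, 0]]

```text
time: 0.45
tcp_pos: [0.2844, -0.4282, 0.2999]
eef_rot: [3.082, 0.606, 0.0]
ft_force: [0.7, -0.6, 0.5]
opening: 0.0857
grip_force: 0.0
```

Call:
apply_moves:
  series:
    - [[1, 0.5, -0.25, -0.1, 0, 0, 0], [1, 1, -0.5, -0.2, 0, 0, 0], [1, 1, -0.5, -0.2, 0, 0, 0]]

```text
time: 0.75
tcp_pos: [0.3601, -0.3406, 0.3199]
eef_rot: [3.08, 0.615, 0.004]
ft_force: [-0.5, -1.2, 0.4]
opening: 0.0851
grip_force: 0.0
```

Call:
apply_moves:
  series:
    - [[1, 0.5, -0.25, 0, 0, 0, 0.1], [1, 1, -0.5, 0, 0, 0, 0.3], [1, 1, -0.5, 0, 0, 0, 0.5], [1, 1, -0.5, 0, 0, 0, 0.57], [1, 1, -0.5, 0, 0, 0, 0.57]]

```text
time: 1.25
tcp_pos: [0.4311, -0.2594, 0.3179]
eef_rot: [-3.14, 0.09, 0.002]
ft_force: [1.0, -0.6, 0.1]
opening: 0.0856
grip_force: 0.0
```

```bash
python3 - <<'E'
from go import *
from cell import snapshot
o=get_obs(); print(o); s=snapshot("wrist"); pickle.dump((s,o),open("w1.pkl","wb")); cv2.imwrite("pics/w1.png",s["pixels"])
print(rel([.53,-.165,.32],yawdown(-.06)))
E
```

```text
{'time': 1.25, 'joint_pos': array([-7.63319333e-01,  1.19416077e-01,  1.42121504e+00, -4.54788577e-04,
        1.60193306e+00,  8.64689373e-01]), 'qd': array([-2.37279326e-02, -7.71470022e-05, -1.75613274e-04, -1.03237956e-03,
       -1.13268147e-03, -9.50797492e-02]), 'joint_torque': array([ 7.42652770e-01, -3.83833122e+01, -3.09875250e+01,  8.98263836e-02,
        2.31024512e-02,  1.01084232e+00]), 'tcp_pos': array([ 0.43110961, -0.25937783,  0.31786723]), 'eef_rot': array([-3.13999245e+00,  8.98696286e-02,  1.61089011e-03]), 'ft_force': array([ 0.95326646, -0.63330774,  0.13467876]), 'torque': array([-0.02259612, -0.02129397,  0.01781056]), 'grip_force': 0.0, 'opening': 0.0855582051885445}
(array([ 0.937, -1.002, -0.021]), array([-0.   ,  0.001,  0.006]))
```

View pics/w1.png

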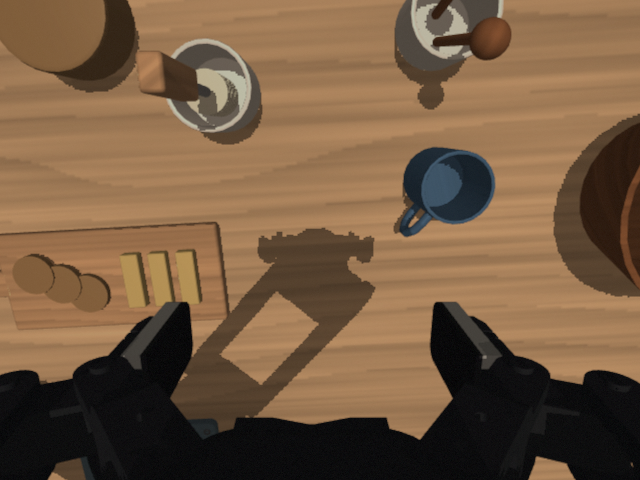

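The wrist view shows the handle top centre at about (152,72) and the crock rim centre at about (209,86). I'll triangulate these against the first views.

```bash
python3 - <<'E'
from go import *
d=pickle.load(open("s0.pkl","rb")); T,S=d["top"],d["scene"]; w,o=pickle.load(open("w1.pkl","rb"))
for n,pt,ps,pw in (("top",(378.25,248),(265.8,184.4),(152,72)),("rim",(374.5,254.3),(267.2,228.3),(209,86))):
    print(n,tri(T,pt,w,pw).round(4),tri(S,ps,w,pw).round(4),tri(T,pt,S,ps).round(4))
    for z in ((.213,) if n=="top" else (.08,)): print([onz(a,b,z).round(4).tolist() for a,b in ((T,pt),(S,ps),(w,pw))])
print([onz(w,p,.213).round(4).tolist() for p in ((138,52),(162,51),(168,95),(143,92))])
# head top centre seen at z~.068 ; shaft foot
print("shaft foot",onz(w,(207,92),.068).round(4))
# zoom for verification
cv2.imwrite("pics/w1c.png",crop(w,120,20,150,130,5))
E
```

```text
top [ 0.5404 -0.1628  0.2114] [ 0.5387 -0.1608  0.2103] [ 0.5399 -0.1611  0.2119]
[[0.5406, -0.1626, 0.213], [0.5404, -0.1581, 0.213], [0.5395, -0.1633, 0.213]]
rim [ 0.5425 -0.1679  0.0794] [ 0.543  -0.1655  0.0765] [ 0.5414 -0.167   0.0753]
[[0.5415, -0.1679, 0.08], [0.5449, -0.1624, 0.08], [0.5438, -0.168, 0.08]]
[[0.5519, -0.1563, 0.213], [0.5516, -0.1718, 0.213], [0.525, -0.1716, 0.213], [0.5278, -0.1555, 0.213]]
shaft foot [ 0.5397 -0.1625  0.068 ]
```

View pics/w1c.png

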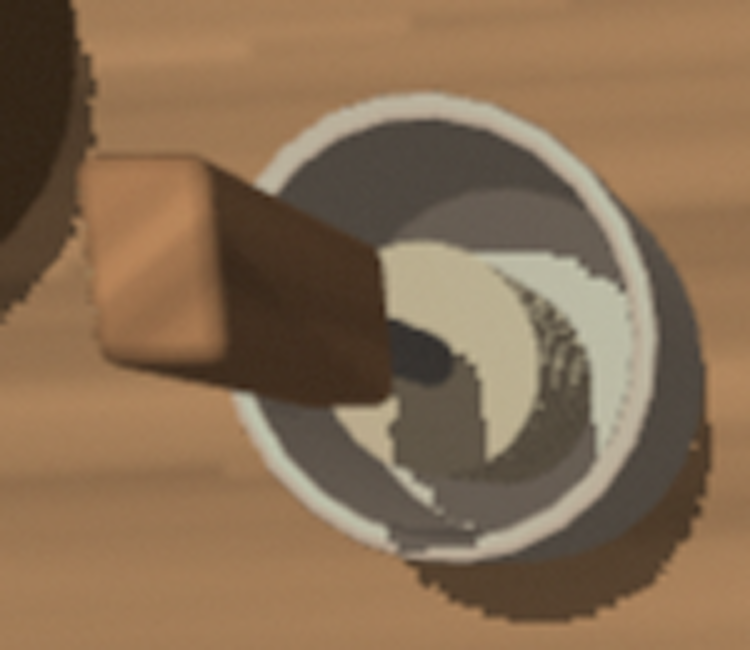

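The zoomed crop shows the handle-top corners at about (137.6,51.4), (160,51.4), (165,91.6) and (141,91.6), and the shaft foot at (206,94). The brush stands upright.

```bash
python3 - <<'E'
from go import *
w,o=pickle.load(open("w1.pkl","rb"))
q=np.array([onz(w,p,.2125) for p in ((137.6,51.4),(160,51.4),(165,91.6),(141,91.6))]); print(q.round(4), q.mean(0))
v=(q[0]+q[1]-q[2]-q[3])[:2]; u=(q[0]+q[3]-q[1]-q[2])[:2]; print("long yaw",np.arctan2(v[1],v[0]),"short-90",np.arctan2(-u[0],u[1]), np.linalg.norm(v)/2,np.linalg.norm(u)/2)
print("foot",onz(w,(205.6,93.6),.068))
for z in (.32,.24,.154): print(rel([.540,-.163,z],yawdown(0.02)))
E
```

```text
[[ 0.5523 -0.1559  0.2125]
 [ 0.5515 -0.1703  0.2125]
 [ 0.5272 -0.1697  0.2125]
 [ 0.5281 -0.154   0.2125]] [ 0.53980288 -0.16248385  0.2125    ]
long yaw -0.050883970620738454 short-90 -0.05719095072312492 0.024246552074208318 0.015068185162110465
foot [ 0.53830143 -0.16095584  0.068     ]
(array([ 1.036, -1.027, -0.021]), array([-0.   ,  0.001, -0.096]))
(array([ 1.037, -1.027,  0.779]), array([-0.   ,  0.001, -0.096]))
(array([ 1.038, -1.027,  1.639]), array([-0.   ,  0.001, -0.096]))
```

Call:
apply_moves:
  series:
    - [[1, 0.4, -0.4, 0, 0, 0, 0], [1, 0.7, -0.7, 0, 0, 0, 0], [1, 1, -1, 0, 0, 0, 0], [1, 1, -1, 0, 0, 0, 0], [1, 1, -1, 0, 0, 0, 0]]

```text
time: 1.8
tcp_pos: [0.5366, -0.1659, 0.3177]
eef_rot: [3.14, -0.086, -0.002]
ft_force: [-1.1, -0.5, 0.4]
opening: 0.0854
grip_force: 0.0
```

```bash
python3 - <<'E'
from go import *
from cell import snapshot
o=get_obs(); print(o["tcp_pos"],o["joint_pos"]); s=snapshot("wrist"); pickle.dump((s,o),open("w2.pkl","wb"))
cv2.imwrite("pics/w2.png",s["pixels"])
print(proj(s,[[.5398,-.1625,.2125],[.5398,-.1625,.06]]))
print(rel([.54,-.1625,.24],yawdown(-.054)),rel([.54,-.1625,.154],yawdown(-.054)))
E
```

```text
[ 0.53658382 -0.16585921  0.3176789 ] [-4.97874315e-01  2.31562483e-01  1.28507764e+00 -7.07420925e-04
  1.62631733e+00  1.12793004e+00]
[[304.68986378 222.109217  ]
 [306.94929444 190.63617274]]
(array([ 0.038, -0.042,  0.779]), array([ 0.   ,  0.002, -0.004])) (array([ 0.039, -0.042,  1.639]), array([ 0.   ,  0.002, -0.004]))
```

View pics/w2.png

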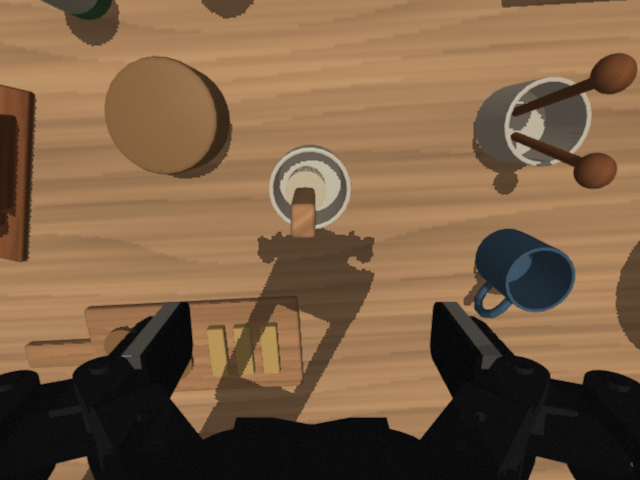

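The handle top is at about (303,221) against a predicted (305,222), so the measurement holds. I'll descend and grip.

Call:
apply_moves:
  series:
    - [[1, 0.04, -0.04, 0.3, 0, 0, 0], [1, 0.04, -0.04, 0.6, 0, 0, 0], [1, 0.04, -0.04, 0.9, 0, 0, 0], [1, 0.04, -0.04, 0.9, 0, 0, 0]]

```text
time: 2.25
tcp_pos: [0.5373, -0.1622, 0.2243]
eef_rot: [-3.137, 0.094, 0.012]
ft_force: [-0.2, 0.2, -0.7]
opening: 0.0854
grip_force: 0.0
```

Call:
apply_moves:
  series:
    - [[1, 0, 0, 0.25, 0, 0, 0], [1, 0, 0, 0.5, 0, 0, 0], [1, 0, 0, 0.73, 0, 0, 0], [1, 0, 0, 0.73, 0, 0, 0]]

```text
time: 2.65
tcp_pos: [0.539, -0.1624, 0.1541]
eef_rot: [-3.139, 0.093, 0.006]
ft_force: [1.1, 0.4, 0.6]
opening: 0.0852
grip_force: 0.0
```

Call:
apply_moves:
  series:
    - [[0.6, 0, 0, 0, 0, 0, 0], [0.4, 0, 0, 0, 0, 0, 0], [0.2, 0, 0, 0, 0, 0, 0], [0, 0, 0, 0, 0, 0, 0], [0, 0, 0, 0, 0, 0, 0], [0, 0, 0, 0, 0, 0, 0], [0, 0, 0, 0, 0, 0, 0], [0, 0, 0, 0, 0, 0, 0]]
  grip_force: 60

```text
time: 3.45
tcp_pos: [0.5415, -0.1619, 0.1563]
eef_rot: [3.14, -0.091, 0.003]
ft_force: [0.3, 0.4, 6.2]
opening: 0.0168
grip_force: 59.4
```

Call:
apply_moves:
  series:
    - [[0, 0, 0, -0.1, 0, 0, 0], [0, 0, 0, -0.3, 0, 0, 0], [0, 0, 0, -0.6, 0, 0, 0], [0, 0, 0, -0.95, 0, 0, 0], [0, 0, 0, -0.95, 0, 0, 0]]

```text
time: 3.95
tcp_pos: [0.5432, -0.1631, 0.256]
eef_rot: [3.136, -0.091, 0.013]
ft_force: [1.0, -0.3, -1.8]
opening: 0.0171
grip_force: 58.6
```

Call:
apply_moves:
  series:
    - [[0, 0, 0, -0.35, 0, 0, 0], [0, 0, 0, -0.7, 0, 0, 0], [0, 0, 0, -0.8, 0, 0, 0], [0, 0, 0, -0.8, 0, 0, 0]]

```text
time: 4.35
tcp_pos: [0.5414, -0.1622, 0.3316]
eef_rot: [3.139, -0.091, 0.004]
ft_force: [0.1, -0.6, -2.0]
opening: 0.0167
grip_force: 59.0
```

```bash
cat > kin.py <<'E'
from go import *
# axes found from the posture: j1 z, j2/j3 pitch, j4 roll about forearm, j5 pitch, j6 roll about tool
def fk(q,k):
    h,a,off,L2,L3,e,L6,sg=k[:8]
    Ry=lambda t:Ro.from_euler('y',t).as_matrix(); Rz=lambda t:Ro.from_euler('z',t).as_matrix()
    R=Rz(q[0]); p=R@np.array([a,off,h])
    R=R@Ry(q[1]); p=p+R@np.array([0,0,L2])
    R=R@Ry(q[2]); p=p+R@np.array([e,0,L3])
    R=R@Rz(S4*q[3])@Ry(q[4]); p=p+R@np.array([0,0,L6])
    R=R@Rz(S6*q[5]+C6); return p,R
S4=1;S6=1;C6=np.pi/2
E
python3 - <<'E'
from cell import snapshot
from kin import *
import kin
from scipy.optimize import least_squares
o3=get_obs(); s=snapshot("wrist"); cv2.imwrite("pics/w3.png",s["pixels"]); pickle.dump((s,o3),open("w3.pkl","wb"))
print(o3)
q0=dict(joint_pos=np.array([-1.38379714,.259184433,1.53581502,0,1.34802737,-.202777138]),tcp_pos=np.array([.20894239,-.50827994,.19776765]),eef_rot=np.array([-3.0807142,-.608108725,0]))
D=[q0]+[pickle.load(open(f"w{i}.pkl","rb"))[1] for i in (1,2,3)]
f=lambda k:np.concatenate([fk(o["joint_pos"],k)[0]-o["tcp_pos"] for o in D])
r=least_squares(f,[.3,0,.1,.4,.4,0,.25,1]); print(r.x.round(4),np.abs(r.fun).max())
for s6,c in ((1,np.pi/2),(1,-np.pi/2),(-1,np.pi/2),(-1,-np.pi/2),(1,0),(1,np.pi)):
    kin.S6,kin.C6=s6,c
    print(s6,c,max((Ro.from_matrix(fk(o["joint_pos"],r.x)[1]).inv()*Ro.from_rotvec(o["eef_rot"])).magnitude() for o in D))
np.save("k.npy",r.x)
E
```

```text
{'time': 4.35, 'joint_pos': array([-4.88281102e-01,  2.33410827e-01,  1.25022242e+00, -7.72129868e-05,
        1.65518645e+00,  1.14032848e+00]), 'qd': array([ 0.00062405,  0.02454281,  0.06888165,  0.00080724, -0.02676395,
        0.0001018 ]), 'joint_torque': array([-1.69851200e-02, -4.66778004e+01, -3.26290083e+01, -7.84866133e-03,
        2.81139594e-01, -1.23782552e-04]), 'tcp_pos': array([ 0.54140182, -0.1621554 ,  0.33161454]), 'eef_rot': array([ 3.13897963, -0.09077299,  0.00384902]), 'ft_force': array([ 0.13595461, -0.6232608 , -2.00158018]), 'torque': array([-0.0165254 ,  0.02982193, -0.01685504]), 'grip_force': 58.96349251270294, 'opening': 0.016715158789730754}
[0.2221 0.     0.1108 0.5344 0.4259 0.0602 0.3875 1.    ] 3.444988496859036e-06
1 1.5707963267948966 1.1668749474696945e-05
1 -1.5707963267948966 3.141592653589793
-1 1.5707963267948966 2.2806569688185094
-1 -1.5707963267948966 2.7360412393450657
1 0 1.5707991885755839
1 3.141592653589793 1.570796326794897
```

Call:
apply_moves:
  series:
    - [[0, -0.1, -0.3, 0, 0, 0, 0], [0, -0.3, -0.7, 0, 0, 0.1, 0], [0, -0.5, -1, 0, 0, 0.25, 0], [0, -0.5, -1, 0, 0, 0.4, 0], [0, -0.5, -1, 0, 0, 0.4, 0]]

```text
time: 4.9
tcp_pos: [0.4917, -0.0564, 0.3265]
eef_rot: [3.096, -0.089, 0.483]
ft_force: [0.2, 0.5, -1.7]
opening: 0.0168
grip_force: 59.1
```

```bash
python3 - <<'E'
from kin import *
print(get_obs()["joint_pos"]); pickle.dump((0,get_obs()),open("w4.pkl","wb"))
k=np.load("k.npy"); o=get_obs(); print(fk(o["joint_pos"],k)[0]-o["tcp_pos"], (Ro.from_matrix(fk(o["joint_pos"],k)[1]).inv()*Ro.from_rotvec(o["eef_rot"])).magnitude())
E
```

```text
[-0.43235313 -0.12329674  1.68621853  0.11848127  1.29191965  1.17958497]
[ 1.16707132e-04 -5.26587531e-06  1.78589963e-05] 5.404519375893225e-16
```

```bash
cat > ik.py <<'E'
from kin import *
from scipy.optimize import least_squares
k=np.load("k.npy")
lo=np.array([-3.14,-.91,.19,-1.22,.22,-3.12]);hi=np.array([3.14,2.08,2.58,4.36,2.71,3.12])
def ik(p,R,q0):
    def f(q):
        a,b=fk(q,k); return np.r_[(a-p)*5,Ro.from_matrix(R.T@b).as_rotvec()]
    r=least_squares(f,np.clip(q0,lo+1e-3,hi-1e-3),bounds=(lo,hi)); return r.x,np.abs(r.fun).max()
yaw=-.2784; ax=np.array([-np.sin(.6632)*np.cos(yaw),-np.sin(.6632)*np.sin(yaw),np.cos(.6632)])
M=np.array([.5414,.2456,.146])
def Rroll(g,a=ax): # tool z=-ax; tool x = rolled about z from the 'up/forward' direction
    z=-a; y=np.cross(z,[np.cos(yaw),np.sin(yaw),0]); y/=np.linalg.norm(y); x=np.cross(y,z)
    return np.c_[x,y,z]@Ro.from_euler('z',g).as_matrix()
E
python3 - <<'E'
from ik import *
import kin
D=[pickle.load(open(f"w{i}.pkl","rb"))[1] for i in (1,2,3,4)]
f=lambda kk:np.concatenate([fk(o["joint_pos"],kk)[0]-o["tcp_pos"] for o in D])
r=least_squares(f,np.load("k.npy")); print(r.x.round(4),np.abs(r.fun).max()); np.save("k.npy",r.x)
q0=get_obs()["joint_pos"]
for g in np.radians([-60,-40,-20,0,20,40,60,90]):
    q=q0
    for d in (.19,.11,.033):
        q,e=ik(M+ax*d,Rroll(g),q); print(round(np.degrees(g)),d,q.round(2),"err %.4f"%e,"margin %.2f"%min((q-lo).min(),(hi-q).min()))
E
```

```text
[ 0.2217 -0.      0.1108  0.5344  0.4259  0.0602  0.3871  1.    ] 3.6725214935806605e-07
-60 0.19 [ 0.76 -0.04  1.84 -0.65  1.07  1.81] err 0.0000 margin 0.57
-60 0.11 [ 0.66  0.05  1.91 -0.7   0.88  1.83] err 0.0000 margin 0.52
-60 0.033 [ 0.57  0.16  1.96 -0.78  0.71  1.9 ] err 0.0000 margin 0.44
-40 0.19 [ 0.76 -0.04  1.84 -0.65  1.07  2.15] err 0.0000 margin 0.57
-40 0.11 [ 0.66  0.05  1.91 -0.7   0.88  2.18] err 0.0000 margin 0.52
-40 0.033 [ 0.57  0.16  1.96 -0.78  0.71  2.25] err 0.0000 margin 0.44
-20 0.19 [ 0.76 -0.04  1.84 -0.65  1.07  2.5 ] err 0.0000 margin 0.57
-20 0.11 [ 0.66  0.05  1.91 -0.7   0.88  2.53] err 0.0000 margin 0.52
-20 0.033 [ 0.57  0.16  1.96 -0.78  0.71  2.59] err 0.0000 margin 0.44
0 0.19 [ 0.76 -0.04  1.84 -0.65  1.07  2.85] err 0.0000 margin 0.27
0 0.11 [ 0.66  0.05  1.91 -0.7   0.88  2.88] err 0.0000 margin 0.24
0 0.033 [ 0.57  0.16  1.96 -0.78  0.71  2.94] err 0.0000 margin 0.18
20 0.19 [ 0.73 -0.05  1.83 -0.6   1.06  3.12] err 0.0329 margin 0.00
20 0.11 [ 0.62  0.03  1.9  -0.62  0.87  3.12] err 0.0399 margin 0.00
20 0.033 [ 0.52  0.14  1.94 -0.66  0.7   3.12] err 0.0557 margin 0.00
40 0.19 [ 0.56 -0.12  1.84 -0.37  0.99  3.12] err 0.1710 margin 0.00
40 0.11 [ 0.48 -0.03  1.92 -0.38  0.81  3.12] err 0.1650 margin 0.00
40 0.033 [ 0.4   0.09  1.96 -0.4   0.64  3.12] err 0.1665 margin 0.00
60 0.19 [ 0.38 -0.22  1.93 -0.11  0.88  3.12] err 0.2996 margin 0.00
60 0.11 [ 0.33 -0.1   2.   -0.12  0.69  3.12] err 0.2793 margin 0.00
60 0.033 [ 0.28  0.03  2.04 -0.13  0.51  3.12] err 0.2654 margin 0.00
90 0.19 [ 0.14 -0.35  2.13  0.3   0.69  3.12] err 0.4491 margin 0.00
90 0.11 [ 0.16 -0.19  2.19  0.31  0.45  3.12] err 0.4079 margin 0.00
90 0.033 [ 0.17 -0.01  2.22  0.34  0.22  3.12] err 0.3625 margin 0.00
```

```bash
python3 - <<'E'
from ik import *
o=get_obs(); p=M+ax*.215; R=Rroll(np.radians(-20)); print(p,rel(p,R), ik(p,R,o["joint_pos"]))
R0=Ro.from_rotvec(o["eef_rot"])
rv=(R0.inv()*Ro.from_matrix(R)).as_rotvec()
for f in (.33,.67): # partial
    print(f,rel(o["tcp_pos"]+f*(p-o["tcp_pos"]),(R0*Ro.from_rotvec(f*rv)).as_matrix()))
E
```

```text
[0.41413349 0.28197567 0.31542564] (array([-0.957, -3.334, -0.182]), array([-0.211,  0.418, -0.19 ])) (array([ 0.79623754, -0.05758505,  1.80658588, -0.64235905,  1.12838122,
        2.50062254]), np.float64(7.671658139510217e-12))
0.33 (array([-0.316, -1.1  , -0.06 ]), array([-0.069,  0.138, -0.063]))
0.67 (array([-0.641, -2.234, -0.122]), array([-0.141,  0.28 , -0.127]))
```

Call:
apply_moves:
  series:
    - [[0, -0.1, -0.4, 0, 0, 0, 0], [0, -0.2, -0.8, 0, 0, 0, 0], [0, -0.3, -1, -0.1, 0, 0, 0], [0, -0.3, -1, -0.1, 0, 0, 0]]

```text
time: 5.3
tcp_pos: [0.4706, 0.0444, 0.3302]
eef_rot: [3.094, -0.086, 0.485]
ft_force: [0.8, 0.4, -0.8]
opening: 0.0169
grip_force: 59.4
```

Call:
apply_moves:
  series:
    - [[0, -0.1, -0.4, 0, 0, 0, 0], [0, -0.2, -0.8, 0, 0, 0, 0], [0, -0.3, -1, -0.1, 0, 0, 0], [0, -0.3, -1, -0.1, 0, 0, 0]]

```text
time: 5.7
tcp_pos: [0.4454, 0.1458, 0.3305]
eef_rot: [3.093, -0.085, 0.486]
ft_force: [0.9, -0.6, -1.5]
opening: 0.0169
grip_force: 59.6
```

```bash
python3 - <<'E'
from ik import *
o=get_obs(); p=M+ax*.215; R=Rroll(np.radians(-20)); print(o["tcp_pos"],o["joint_pos"].round(2),rel(p,R))
E
```

```text
[0.44538355 0.14578647 0.33046555] [ 0.12 -0.16  1.71 -0.06  1.29  1.76] (array([-0.415, -1.343,  0.024]), array([-0.208,  0.415, -0.187]))
```

Call:
apply_moves:
  series:
    - [[0, -0.15, -0.4, 0, -0.05, 0.1, -0.05], [0, -0.3, -0.8, 0, -0.1, 0.2, -0.1], [0, -0.4, -1, 0.02, -0.15, 0.3, -0.14], [0, -0.4, -1, 0.02, -0.21, 0.41, -0.19], [0, -0.4, -1, 0.02, -0.21, 0.41, -0.19]]

```text
time: 6.2
tcp_pos: [0.4121, 0.2468, 0.3133]
eef_rot: [2.789, 0.107, 0.905]
ft_force: [0.4, 0.1, -1.1]
opening: 0.0165
grip_force: 59.7
```

```bash
python3 - <<'E'
from ik import *
from cell import snapshot
o=get_obs(); p=M+ax*.215; R=Rroll(np.radians(-20)); print(o["tcp_pos"],o["joint_pos"].round(2),rel(p,R))
d={n:snapshot(n) for n in ("scene","top","wrist")}; pickle.dump((d,o),open("w5.pkl","wb"))
a=crop(d["wrist"],0,0,640,480,.625); 
b=np.vstack([crop(d["top"],195,190,100,100,2.0)])
img=np.zeros((600,800,3),np.uint8); img[:300,:400]=a; img[:400,400:]=crop(d["top"],190,190,100,100,4)
img[300:600,0:400]=crop(d["scene"],350,215,133,100,3)[:300,:399].repeat(1,0) if False else cv2.resize(d["scene"]["pixels"][235:335,350:483],(400,300),interpolation=cv2.INTER_CUBIC)
cv2.imwrite("pics/w5.png",img)
E
```

```text
[0.41212789 0.24681573 0.3132702 ] [ 0.73 -0.12  1.86 -0.63  1.1   2.43] (array([ 0.075, -0.338, -0.066]), array([0.005, 0.007, 0.01 ]))
```

View pics/w5.png

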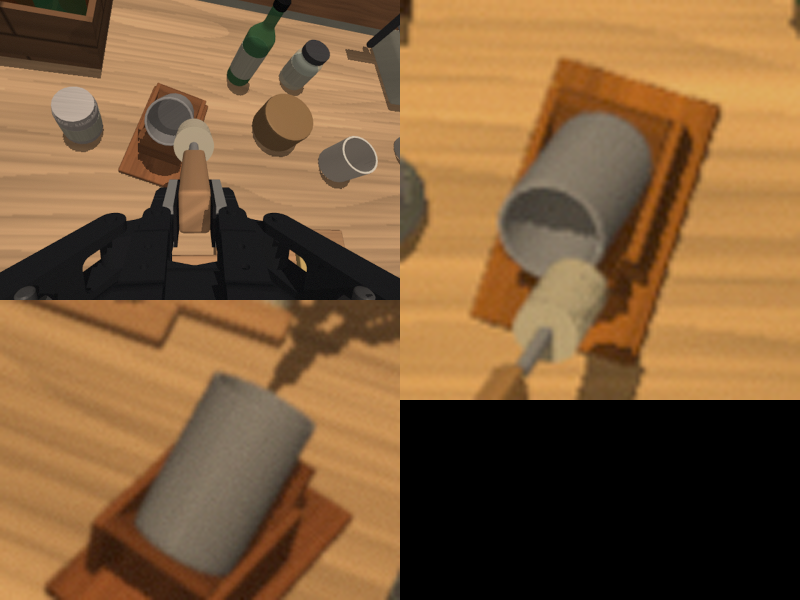

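The composite shows the brush tilted next to the jar. The mouth centre is at about (228,248) in the top picture and (272,192) in the wrist picture. I'll overlay the modelled rim and the brush's measured axis to check both.

```bash
python3 - <<'E'
from ik import *
d,o=pickle.load(open("w5.pkl","rb"))
th=np.linspace(0,2*np.pi,73); e1=np.cross(ax,[0,0,1]); e1/=np.linalg.norm(e1); e2=np.cross(ax,e1)
circ=lambda c,r:c+r*(np.cos(th)[:,None]*e1+np.sin(th)[:,None]*e2)
rim=circ(M,.0385)
R0=Ro.from_rotvec(o["eef_rot"]).as_matrix(); zt=R0[:,2]
tip=o["tcp_pos"]+zt*.148; b1,b2=R0[:,0],R0[:,1]
tipc=tip+.022*(np.cos(th)[:,None]*b1+np.sin(th)[:,None]*b2)
hd=tip-zt*.06; hdc=hd+.022*(np.cos(th)[:,None]*b1+np.sin(th)[:,None]*b2)
out=np.zeros((600,800,3),np.uint8)
for n,(x,y,w,h),k,(X,Y) in (("top",(200,210,70,90),6,(0,0)),("scene",(395,240,80,60),4.6,(424,0)),("wrist",(200,130,150,130),2.4,(424,285))):
    im=crop(d[n],x,y,w,h,k)
    for c,col in ((rim,(0,0,255)),(circ(M-ax*.115,.0385),(255,0,0)),(tipc,(0,255,0)),(hdc,(255,255,0))):
        px=((proj(d[n],c)-[x,y]+.5)*k).astype(int); cv2.polylines(im,[px],True,col,1)
    H,Wd=im.shape[:2]; H=min(H,600-Y);Wd=min(Wd,800-X); out[Y:Y+H,X:X+Wd]=im[:H,:Wd]
    q=proj(d[n],rim); print(n,q.min(0),q.max(0))
cv2.imwrite("pics/ov.png",out)
E
```

```text
top [214.59665407 235.80766561] [241.45679115 260.40941524]
scene [419.26734664 257.52908314] [453.37162385 276.73855798]
wrist [233.53206462 154.04566861] [313.51307786 233.51354106]
```

View pics/ov.png

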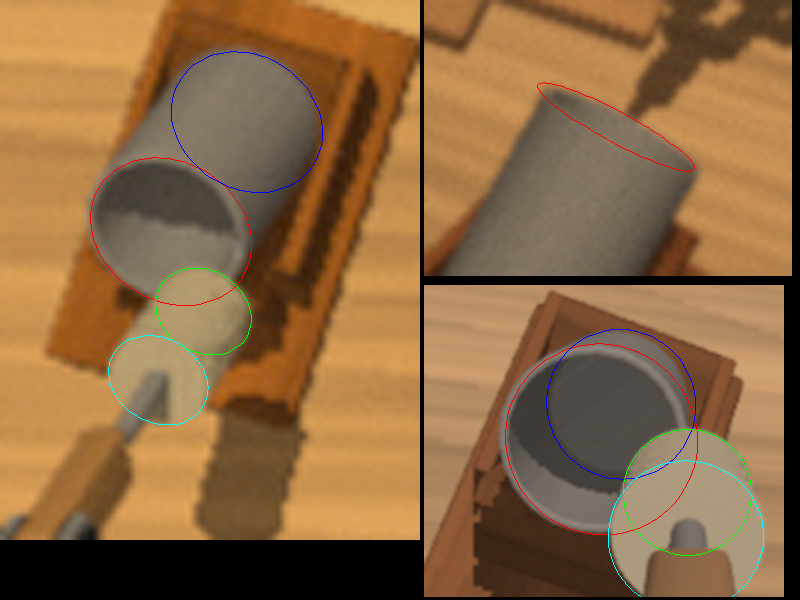

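The rim overlay fits in the top and scene views. In the wrist view it is off by about 2 px, roughly 2 mm, against a clearance of 12.5 mm. Next I align on the jar axis.

```bash
sed -i 's/\.5414,\.2456,\.146/.5414,.2466,.146/' ik.py; python3 - <<'E'
from ik import *
o=get_obs(); R=Rroll(np.radians(-20))
for d in (.195,.148): print(M+ax*d,rel(M+ax*d,R))
E
```

```text
[0.42597224 0.27959189 0.29966511] (array([ 0.037, -0.365,  0.141]), array([ 0.003,  0.006, -0.001]))
[0.45379329 0.27164    0.26262788] (array([ 0.039, -0.367,  0.611]), array([ 0.003,  0.006, -0.001]))
```

Call:
apply_moves:
  series:
    - [[0, 0.04, -0.2, 0, 0, 0, 0], [0, 0.04, -0.37, 0, 0, 0, 0], [0, 0.04, -0.37, 0.2, 0, 0, 0], [0, 0.04, -0.37, 0.35, 0, 0, 0], [0, 0.04, -0.37, 0.35, 0, 0, 0], [0, 0.04, -0.37, 0.35, 0, 0, 0]]

```text
time: 6.95
tcp_pos: [0.4388, 0.2756, 0.2841]
eef_rot: [2.791, 0.092, 0.911]
ft_force: [0.0, -0.0, -0.5]
opening: 0.0169
grip_force: 59.6
```

```bash
python3 - <<'E'
from ik import *
o=get_obs(); R=Rroll(np.radians(-20)); print(o["tcp_pos"],o["ft_force"],o["joint_pos"].round(2))
for d in (.148,.09,.033): print(rel(M+ax*d,R))
E
```

```text
[0.438829   0.27556432 0.28409001] [ 0.00224887 -0.03872871 -0.53692315] [ 0.74 -0.02  1.85 -0.66  1.04  2.51]
(array([-0.008, -0.008,  0.264]), array([ 0.005,  0.004, -0.004]))
(array([-0.006, -0.01 ,  0.844]), array([ 0.005,  0.004, -0.004]))
(array([-0.004, -0.012,  1.414]), array([ 0.005,  0.004, -0.004]))
```

Call:
apply_moves:
  series:
    - [[0, 0, 0, 0.2, 0, 0, 0], [0, -0.01, -0.01, 0.4, 0, 0, 0], [0, -0.01, -0.01, 0.6, 0, 0, 0], [0, -0.01, -0.01, 0.84, 0, 0, 0], [0, -0.01, -0.01, 0.84, 0, 0, 0], [0, -0.01, -0.01, 0.84, 0, 0, 0]]

```text
time: 7.55
tcp_pos: [0.4868, 0.2629, 0.2174]
eef_rot: [2.791, 0.095, 0.912]
ft_force: [0.4, -0.6, 0.3]
opening: 0.0167
grip_force: 59.6
```

```bash
python3 - <<'E'
from ik import *
o=get_obs(); R=Rroll(np.radians(-20)); print(o["tcp_pos"],o["ft_force"],o["joint_pos"].round(2),o["torque"])
for d in (.15,.09,.033): print(rel(M+ax*d,R))
E
```

```text
[0.48680892 0.26287267 0.21736647] [ 0.37301211 -0.57236351  0.29820764] [ 0.64  0.08  1.92 -0.72  0.84  2.55] [0.11651347 0.47391839 0.01924462]
(array([ 0.006,  0.011, -0.587]), array([ 0.003,  0.003, -0.002]))
(array([0.007, 0.009, 0.013]), array([ 0.003,  0.003, -0.002]))
(array([0.008, 0.008, 0.583]), array([ 0.003,  0.003, -0.002]))
```

Call:
apply_moves:
  series:
    - [[0, 0, 0, 0.2, 0, 0, 0], [0, 0.01, 0.01, 0.4, 0, 0, 0], [0, 0.01, 0.01, 0.5, 0, 0, 0], [0, 0.01, 0.01, 0.55, 0, 0, 0], [0, 0.01, 0.01, 0.55, 0, 0, 0], [0, 0.01, 0.01, 0.55, 0, 0, 0]]

```text
time: 8.15
tcp_pos: [0.5196, 0.2534, 0.1747]
eef_rot: [2.792, 0.098, 0.913]
ft_force: [-0.2, -0.4, -1.6]
opening: 0.0168
grip_force: 59.6
```

Call:
apply_moves:
  series:
    - [[0, 0, 0, 0.02, 0, 0, 0], [0, 0, 0, 0.02, 0, 0, 0]]

```text
time: 8.35
tcp_pos: [0.5207, 0.2529, 0.1727]
eef_rot: [2.792, 0.098, 0.913]
ft_force: [0.3, -0.1, -1.2]
opening: 0.0169
grip_force: 59.6
```

Call:
apply_moves:
  series:
    - [[0, 0, 0, 0.02, 0, 0, 0], [0, 0, 0, 0.02, 0, 0, 0]]

```text
time: 8.55
tcp_pos: [0.5219, 0.2524, 0.1707]
eef_rot: [2.792, 0.098, 0.912]
ft_force: [0.0, -0.2, -1.5]
opening: 0.017
grip_force: 59.7
```

```bash
python3 - <<'E'
from ik import *
o=get_obs(); R=Rroll(np.radians(-20)); print(o["tcp_pos"],o["ft_force"],o["ft_force"]@ax,o["torque"])
for d in (.147,.033): print(rel(M+ax*d,R))
E
```

```text
[0.52191281 0.25240352 0.17066746] [ 0.017827   -0.2119104  -1.46936067] -1.204300143480974 [ 0.14470815  0.47847236 -0.0043318 ]
(array([ 0.005,  0.007, -1.15 ]), array([0.002, 0.003, 0.   ]))
(array([ 0.007,  0.005, -0.01 ]), array([0.002, 0.003, 0.   ]))
```

Call:
apply_moves:
  series:
    - [[0, 0, 0, 0.02, 0, 0, 0], [0, 0, 0, 0.02, 0, 0, 0]]

```text
time: 8.75
tcp_pos: [0.5229, 0.2532, 0.171]
eef_rot: [2.793, 0.098, 0.916]
ft_force: [-13.2, 3.3, 11.8]
opening: 0.0168
grip_force: 62.5
```

Call:
apply_moves:
  series:
    - [[0, 0, 0, 0.02, 0, 0, 0], [0, 0, 0, 0.02, 0, 0, 0]]

```text
time: 8.95
tcp_pos: [0.5241, 0.2539, 0.1715]
eef_rot: [2.793, 0.098, 0.921]
ft_force: [-25.6, 5.7, 26.1]
opening: 0.0168
grip_force: 65.3
```

Call:
apply_moves:
  series:
    - [[0, 0, 0, 0.015, 0, 0, 0], [0, 0, 0, 0.015, 0, 0, 0]]

```text
time: 9.15
tcp_pos: [0.5252, 0.2543, 0.172]
eef_rot: [2.793, 0.098, 0.924]
ft_force: [-33.2, 6.7, 35.1]
opening: 0.0168
grip_force: 67.3
```

Contact came at the depth the geometry predicts, and the last push was firmer than needed. I'll back off and check that the stand hasn't moved.

Call:
apply_moves:
  series:
    - [[0, 0, 0, -0.08, 0, 0, 0], [0, 0, 0, -0.3, 0, 0, 0], [0, 0, 0, -0.65, 0, 0, 0], [0, 0, 0, -1, 0, 0, 0], [0, 0, 0, -1, 0, 0, 0]]

```text
time: 9.65
tcp_pos: [0.4662, 0.2705, 0.2495]
eef_rot: [2.793, 0.098, 0.921]
ft_force: [0.4, 0.3, -1.3]
opening: 0.0168
grip_force: 60.4
```

Call:
apply_moves:
  series:
    - [[0, 0, 0, -0.2, 0, 0, 0], [0, 0, 0, -0.24, 0, 0, 0], [0, 0, 0, -0.24, 0, 0, 0]]

```text
time: 9.95
tcp_pos: [0.4522, 0.2727, 0.2639]
eef_rot: [2.792, 0.098, 0.912]
ft_force: [0.2, -0.1, -1.1]
opening: 0.0169
grip_force: 60.4
```

```bash
python3 - <<'E'
from ik import *
from cell import snapshot
o=get_obs(); R=Rroll(np.radians(-20)); print(o["tcp_pos"],o["ft_force"],(o["tcp_pos"]-M)@ax)
for d in (.15,.033): print(rel(M+ax*d,R))
D,_=pickle.load(open("w5.pkl","rb")); n={k:snapshot(k) for k in ("top","scene")}; pickle.dump(n,open("n6.pkl","wb"))
g=lambda s:cv2.cvtColor(s["pixels"],cv2.COLOR_BGR2GRAY).astype(np.float32)
for k,(x,y,w,h) in (("top",(232,200,40,30)),("scene",(362,315,60,55)),("scene",(400,270,35,45))):
    a,b=g(D[k])[y:y+h,x:x+w],g(n[k])[y:y+h,x:x+w]
    print(k,cv2.phaseCorrelate(a,b,cv2.createHanningWindow((w,h),cv2.CV_32F)))
E
```

```text
[0.45217651 0.27272359 0.26385333] [ 0.17291563 -0.06903455 -1.12912379] 0.1501060463400204
(array([0.005, 0.008, 0.001]), array([0.002, 0.002, 0.001]))
(array([0.007, 0.006, 1.171]), array([0.002, 0.002, 0.001]))
top ((-0.012896331832966013, 0.018048701488737606), 0.9316247888406117)
scene ((-0.01634843271405728, -0.17385625816662653), 1.1305265193515355)
scene ((0.09753118496377056, 0.5619676009120695), 1.1451130278316546)
```

The stand stayed within about 0.5 px. Strokes two and three will press about 1.5 mm past contact.

Call:
apply_moves:
  series:
    - [[0, 0, 0, 0.35, 0, 0, 0], [0, 0.005, 0.008, 0.7, 0, 0, 0], [0, 0.005, 0.008, 1, 0, 0, 0], [0, 0.005, 0.008, 1, 0, 0, 0]]

```text
time: 10.45
tcp_pos: [0.5111, 0.2522, 0.1807]
eef_rot: [2.79, 0.097, 0.901]
ft_force: [0.4, 0.6, -2.4]
opening: 0.017
grip_force: 60.4
```

Call:
apply_moves:
  series:
    - [[0, 0, 0, 0.1, 0, 0, 0], [0, 0, 0, 0.16, 0, 0, 0], [0, 0, 0, 0.18, 0, 0, 0], [0, 0, 0, 0.18, 0, 0, 0]]

```text
time: 10.85
tcp_pos: [0.522, 0.2519, 0.1719]
eef_rot: [2.792, 0.098, 0.913]
ft_force: [0.5, -0.7, -1.2]
opening: 0.017
grip_force: 60.4
```

```bash
python3 - <<'E'
from ik import *
o=get_obs(); print(o["tcp_pos"],o["ft_force"],o["ft_force"]@ax,(o["tcp_pos"]-M)@ax, rel(M+ax*.15,Rroll(np.radians(-20))))
E
```

```text
[0.5220179  0.25188646 0.17192354] [ 0.47410725 -0.66141721 -1.24910209] -1.3768715613282796 0.03279583204006395 (array([-2.000e-03, -1.000e-03, -1.172e+00]), array([0.002, 0.002, 0.   ]))
```

Call:
apply_moves:
  series:
    - [[0, 0, 0, 0.02, 0, 0, 0], [0, 0, 0, 0.02, 0, 0, 0]]

```text
time: 11.05
tcp_pos: [0.5231, 0.252, 0.1713]
eef_rot: [2.792, 0.098, 0.915]
ft_force: [-5.6, 0.9, 3.8]
opening: 0.0168
grip_force: 61.5
```

Call:
apply_moves:
  series:
    - [[0, 0, 0, 0.01, 0, 0, 0], [0, 0, 0, 0.01, 0, 0, 0], [0, 0, 0, -0.3, 0, 0, 0], [0, 0, 0, -0.65, 0, 0, 0], [0, 0, 0, -1, 0, 0, 0], [0, 0, 0, -1, 0, 0, 0]]

```text
time: 11.65
tcp_pos: [0.4642, 0.2709, 0.254]
eef_rot: [2.794, 0.098, 0.923]
ft_force: [0.4, 1.0, -0.3]
opening: 0.0171
grip_force: 60.4
```

Call:
apply_moves:
  series:
    - [[0, 0, 0, -0.19, 0, 0, 0], [0, 0, 0, -0.19, 0, 0, 0], [0, 0, 0, -0.19, 0, 0, 0]]

```text
time: 11.95
tcp_pos: [0.4531, 0.2718, 0.2634]
eef_rot: [2.792, 0.098, 0.912]
ft_force: [-0.9, 0.5, -1.2]
opening: 0.0168
grip_force: 60.4
```

Call:
apply_moves:
  series:
    - [[0, 0, 0, 0.35, 0, 0, 0], [0, 0, 0, 0.7, 0, 0, 0], [0, 0, 0, 1, 0, 0, 0], [0, 0, 0, 1, 0, 0, 0]]

```text
time: 12.35
tcp_pos: [0.5117, 0.2521, 0.1797]
eef_rot: [2.791, 0.097, 0.901]
ft_force: [0.2, 0.8, -2.1]
opening: 0.0166
grip_force: 60.3
```

Call:
apply_moves:
  series:
    - [[0, 0, 0, 0.1, 0, 0, 0], [0, 0, 0, 0.16, 0, 0, 0], [0, 0, 0, 0.195, 0, 0, 0], [0, 0, 0, 0.195, 0, 0, 0]]

```text
time: 12.75
tcp_pos: [0.5231, 0.2519, 0.1713]
eef_rot: [2.792, 0.097, 0.915]
ft_force: [-8.3, 1.6, 7.4]
opening: 0.017
grip_force: 62.2
```

```bash
python3 - <<'E'
from ik import *
o=get_obs(); print(o["tcp_pos"],o["ft_force"],o["ft_force"]@ax,(o["tcp_pos"]-M)@ax, rel(M+ax*.15,Rroll(np.radians(-20))))
E
```

```text
[0.52312283 0.25187816 0.17134869] [-8.28722112  1.59025855  7.3800878 ] 10.990272061287598 0.03168737785185522 (array([-0.006, -0.   , -1.183]), array([ 0.001,  0.   , -0.001]))
```

Third contact at 11 N. I'll draw up and out.

Call:
apply_moves:
  series:
    - [[0, 0, 0, -0.05, 0, 0, 0], [0, 0, 0, -0.35, 0, 0, 0], [0, 0, 0, -0.7, 0, 0, 0], [0, 0, 0, -1, 0, 0, 0], [0, 0, 0, -1, 0, 0, 0]]

```text
time: 13.25
tcp_pos: [0.4645, 0.2707, 0.2532]
eef_rot: [2.794, 0.098, 0.923]
ft_force: [1.0, 0.2, -0.0]
opening: 0.0169
grip_force: 60.4
```

Call:
apply_moves:
  series:
    - [[0, 0, 0, -0.3, 0, 0, 0], [0, 0, 0, -0.6, 0, 0, 0], [0, 0, 0, -0.9, 0, 0, 0], [0, 0, 0, -0.9, 0, 0, 0], [0, 0, 0, -0.9, 0, 0, 0]]

```text
time: 13.75
tcp_pos: [0.4114, 0.2841, 0.319]
eef_rot: [2.792, 0.099, 0.912]
ft_force: [0.7, -0.8, -1.6]
opening: 0.0166
grip_force: 60.5
```

```bash
python3 - <<'E'
from ik import *
o=get_obs(); print(o["tcp_pos"],o["ft_force"],(o["tcp_pos"]-M)@ax,o["joint_pos"].round(2))
R0=Ro.from_rotvec(o["eef_rot"]).as_matrix(); pd=yawdown(-.054)
print("to down",rel([.54,-.1625,.34],pd)); print("R0",R0.round(3).tolist())
for w in ([.45,.20,.34],[.47,.1,.34]): print(w,rel(w,pd))
E
```

```text
[0.41143508 0.2840591  0.31904111] [ 0.69926015 -0.79164427 -1.57362281] 0.21962968042257713 [ 0.81 -0.06  1.8  -0.64  1.14  2.5 ]
to down (array([0.597, 4.409, 1.356]), array([ 0.241, -0.808,  0.153]))
R0 [[0.807, 0.001, 0.591], [0.126, -0.977, -0.171], [0.577, 0.212, -0.789]]
[0.45, 0.2, 0.34] (array([0.326, 0.866, 0.206]), array([ 0.241, -0.808,  0.153]))
[0.47, 0.1, 0.34] (array([0.362, 1.844, 0.495]), array([ 0.241, -0.808,  0.153]))
```

Call:
apply_moves:
  series:
    - [[0, 0.05, 0.2, 0, 0.04, -0.15, 0.03], [0, 0.12, 0.4, 0.05, 0.1, -0.33, 0.06], [0, 0.2, 0.6, 0.1, 0.15, -0.5, 0.1], [0, 0.28, 0.75, 0.15, 0.2, -0.66, 0.13], [0, 0.33, 0.87, 0.2, 0.24, -0.81, 0.15], [0, 0.33, 0.87, 0.2, 0.24, -0.81, 0.15]]

```text
time: 14.35
tcp_pos: [0.454, 0.195, 0.3376]
eef_rot: [3.136, -0.098, -0.013]
ft_force: [-0.0, -0.1, -1.4]
opening: 0.0169
grip_force: 60.3
```

```bash
python3 - <<'E'
from ik import *
o=get_obs(); print(o["tcp_pos"],o["joint_pos"].round(2)); print(rel([.54,-.1625,.34],yawdown(-.054)))
E
```

```text
[0.45401681 0.19499112 0.33761459] [ 0.18  0.1   1.39 -0.    1.65  1.81]
(array([ 1.081,  3.514, -0.019]), array([ 0.005,  0.011, -0.011]))
```

Call:
apply_moves:
  series:
    - [[0, 0.1, 0.4, 0, 0, 0, 0], [0, 0.2, 0.8, 0, 0, 0, 0], [0, 0.3, 1, 0, 0, 0, 0], [0, 0.3, 1, 0, 0, 0, 0]]

```text
time: 14.75
tcp_pos: [0.475, 0.095, 0.3392]
eef_rot: [3.136, -0.091, -0.006]
ft_force: [-1.2, -0.4, -0.4]
opening: 0.0168
grip_force: 60.3
```

Call:
apply_moves:
  series:
    - [[0, 0.1, 0.4, 0, 0, 0, 0], [0, 0.2, 0.8, 0, 0, 0, 0], [0, 0.3, 1, 0, 0, 0, 0], [0, 0.3, 1, 0, 0, 0, 0]]

```text
time: 15.15
tcp_pos: [0.4994, -0.0054, 0.3396]
eef_rot: [3.138, -0.089, -0.005]
ft_force: [-0.2, 0.4, -2.0]
opening: 0.017
grip_force: 60.4
```

Call:
apply_moves:
  series:
    - [[0, 0.1, 0.4, 0, 0, 0, 0], [0, 0.2, 0.8, 0, 0, 0, 0], [0, 0.3, 1, 0, 0, 0, 0], [0, 0.3, 1, 0, 0, 0, 0]]

```text
time: 15.55
tcp_pos: [0.5241, -0.1061, 0.3399]
eef_rot: [3.139, -0.087, -0.006]
ft_force: [-0.4, 0.0, -1.4]
opening: 0.017
grip_force: 60.4
```

```bash
python3 - <<'E'
from ik import *
from cell import snapshot
o=get_obs(); print(o["tcp_pos"],o["joint_pos"].round(2)); print(rel([.5415,-.165,.34],yawdown(-.054)))
d={n:snapshot(n) for n in ("scene","top","wrist")}; pickle.dump((d,o),open("w7.pkl","wb"))
th=np.linspace(0,2*np.pi,73); rim=np.c_[.542+.043*np.cos(th),-.1665+.043*np.sin(th),0*th+.08]
R0=Ro.from_rotvec(o["eef_rot"]).as_matrix(); b=o["tcp_pos"]+R0[:,2]*.147+.022*(np.cos(th)[:,None]*R0[:,0]+np.sin(th)[:,None]*R0[:,1])
out=np.zeros((600,800,3),np.uint8)
for n,(x,y,w,h),k,(X,Y) in (("top",(335,215,80,80),4,(0,0)),("scene",(220,130,110,140),3,(330,0)),("wrist",(200,60,240,200),1.3,(0,325))):
    im=crop(d[n],x,y,w,h,k)
    for c,col in ((rim,(0,0,255)),(b,(0,255,0))): cv2.polylines(im,[((proj(d[n],c)-[x,y]+.5)*k).astype(int)],True,col,1)
    H,Wd=im.shape[:2]; H=min(H,600-Y);Wd=min(Wd,800-X); out[Y:Y+H,X:X+Wd]=im[:H,:Wd]
cv2.imwrite("pics/ov7.png",out)
E
```

```text
[ 0.52409009 -0.10608509  0.33986316] [-0.41  0.18  1.3  -0.    1.67  1.22]
(array([ 0.207,  0.579, -0.001]), array([ 0.002,  0.004, -0.002]))
```

View pics/ov7.png

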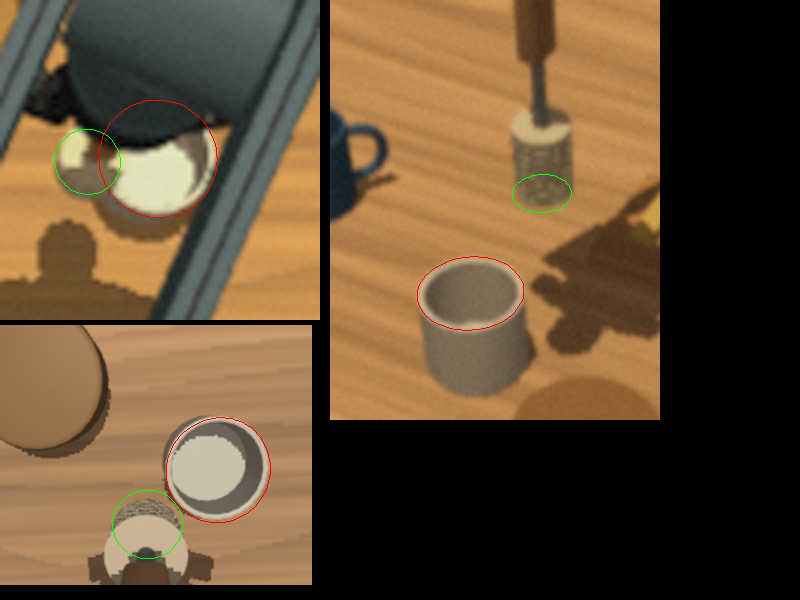

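The overlay shows the modelled crock rim on the real one in all three views, and the brush tip where I expected it. I'll centre over the crock and lower.

Call:
apply_moves:
  series:
    - [[0, 0.1, 0.3, 0, 0, 0, 0], [0, 0.21, 0.59, 0, 0, 0, 0], [0, 0.21, 0.59, 0, 0, 0, 0], [0, 0.21, 0.59, 0, 0, 0, 0]]

```text
time: 16.1
tcp_pos: [0.5414, -0.1635, 0.3413]
eef_rot: [3.14, -0.082, -0.004]
ft_force: [1.0, 0.6, -0.6]
opening: 0.0172
grip_force: 60.4
```

```bash
python3 - <<'E'
from ik import *
o=get_obs(); print(o["tcp_pos"]); print(rel([.5415,-.1665,.158],yawdown(-.054)))
E
```

```text
[ 0.54139236 -0.16353514  0.34134354]
(array([0.007, 0.028, 1.833]), array([0.001, 0.003, 0.002]))
```

Call:
apply_moves:
  series:
    - [[0, 0.01, 0.02, 0.3, 0, 0, 0], [0, 0.01, 0.02, 0.6, 0, 0, 0], [0, 0.01, 0.02, 1, 0, 0, 0], [0, 0.01, 0.02, 1, 0, 0, 0]]

```text
time: 16.5
tcp_pos: [0.5386, -0.1633, 0.2364]
eef_rot: [-3.137, 0.08, 0.018]
ft_force: [-0.4, 0.4, -1.4]
opening: 0.0171
grip_force: 60.3
```

Call:
apply_moves:
  series:
    - [[0, 0, 0, 0.3, 0, 0, 0], [0, 0, 0, 0.55, 0, 0, 0], [0, 0, 0, 0.75, 0, 0, 0], [0, 0, 0, 0.8, 0, 0, 0], [0, 0, 0, 0.8, 0, 0, 0], [0, 0, 0, 0.8, 0, 0, 0]]

```text
time: 17.1
tcp_pos: [0.5433, -0.1674, 0.1638]
eef_rot: [3.137, -0.082, 0.002]
ft_force: [0.4, -0.0, 0.1]
opening: 0.017
grip_force: 60.3
```

```bash
python3 - <<'E'
from ik import *
o=get_obs(); print(o["tcp_pos"],o["ft_force"]); print(rel([.5415,-.1665,.155],Rroll(0,np.array([0,0,1.]))),rel([.5415,-.1665,.155],yawdown(-.054)))
E
```

```text
[ 0.54330309 -0.16736406  0.16380031] [ 0.44862671 -0.02798411  0.12663807]
(array([-0.019, -0.008,  0.088]), array([ 0.004, -0.002,  0.288])) (array([-0.019, -0.008,  0.088]), array([ 0.004, -0.002,  0.002]))
```

Call:
apply_moves:
  series:
    - [[0, 0, 0, 0.03, 0, 0, 0], [0, 0, 0, 0.03, 0, 0, 0], [0, 0, 0, 0.03, 0, 0, 0]]

```text
time: 17.4
tcp_pos: [0.5423, -0.1674, 0.1591]
eef_rot: [3.138, -0.084, -0.002]
ft_force: [0.3, 0.3, -0.8]
opening: 0.0168
grip_force: 60.3
```

Call:
apply_moves:
  series:
    - [[0, 0, 0, 0.02, 0, 0, 0], [0, 0, 0, 0.02, 0, 0, 0], [0, 0, 0, 0.02, 0, 0, 0]]

```text
time: 17.7
tcp_pos: [0.542, -0.1672, 0.1565]
eef_rot: [3.139, -0.084, -0.003]
ft_force: [0.0, 0.7, 0.0]
opening: 0.0168
grip_force: 60.3
```

Call:
apply_moves:
  series:
    - [[0, 0, 0, 0.02, 0, 0, 0], [0, 0, 0, 0.02, 0, 0, 0], [0, 0, 0, 0.02, 0, 0, 0]]

```text
time: 18.0
tcp_pos: [0.5426, -0.1675, 0.1562]
eef_rot: [3.138, -0.083, -0.0]
ft_force: [-1.2, 0.6, 8.3]
opening: 0.0169
grip_force: 61.6
```

Contact with the crock floor. I'll ease the load and open.

Call:
apply_moves:
  series:
    - [[0, 0, 0, -0.01, 0, 0, 0], [0.15, 0, 0, -0.01, 0, 0, 0], [0.25, 0, 0, -0.01, 0, 0, 0], [0.4, 0, 0, -0.01, 0, 0, 0], [0.6, 0, 0, -0.01, 0, 0, 0], [0.8, 0, 0, -0.01, 0, 0, 0], [1, 0, 0, -0.01, 0, 0, 0], [1, 0, 0, -0.01, 0, 0, 0], [1, 0, 0, -0.01, 0, 0, 0], [1, 0, 0, -0.01, 0, 0, 0]]
  grip_force: 20

```text
time: 19.0
tcp_pos: [0.5421, -0.1673, 0.1556]
eef_rot: [3.139, -0.083, -0.003]
ft_force: [0.3, 0.3, 0.0]
opening: 0.0854
grip_force: 0.0
```

```bash
python3 - <<'E'
from ik import *
from cell import snapshot
o=get_obs(); print(o["tcp_pos"],o["ft_force"],o["opening"])
w=snapshot("wrist"); s=snapshot("scene"); pickle.dump((w,s,o),open("w8.pkl","wb"))
# scene check: wood-coloured handle pixels
hsv=cv2.cvtColor(s["pixels"],cv2.COLOR_BGR2HSV); print("expected handle top/bottom in scene",proj(s,[[.542,-.167,.213],[.542,-.167,.128]]), "wrist top",proj(w,[[.542,-.167,.213]]))
b,g,r=[s["pixels"][...,i].astype(int) for i in range(3)]
for y in range(178,226,4): print(y,[tuple(s["pixels"][y,x][::-1].tolist()) for x in range(256,280,3)])
E
```

```text
[ 0.54212003 -0.1672657   0.15561047] [0.32985056 0.30742639 0.03327392] 0.0853540211230921
expected handle top/bottom in scene [[262.0133408  183.64615141]
 [264.76175781 212.15566254]] wrist top [[307.11532043 343.04305999]]
178 [(196, 141, 86), (185, 132, 76), (160, 114, 67), (172, 122, 74), (187, 132, 78), (182, 133, 75), (43, 31, 17), (23, 21, 17)]
182 [(183, 130, 76), (130, 90, 53), (91, 60, 35), (88, 55, 29), (111, 75, 43), (185, 134, 80), (159, 114, 66), (27, 25, 19)]
186 [(182, 132, 76), (93, 60, 36), (86, 56, 32), (80, 52, 26), (95, 63, 34), (182, 130, 77), (168, 118, 71), (64, 58, 47)]
190 [(188, 136, 82), (87, 55, 32), (84, 55, 33), (78, 48, 24), (90, 61, 35), (192, 134, 79), (174, 122, 72), (77, 69, 57)]
194 [(203, 145, 85), (91, 56, 33), (82, 52, 30), (80, 51, 29), (86, 55, 32), (177, 127, 73), (181, 128, 77), (82, 69, 56)]
198 [(204, 148, 88), (106, 72, 42), (85, 52, 28), (78, 52, 27), (85, 56, 31), (192, 139, 82), (206, 149, 90), (198, 145, 86)]
202 [(184, 131, 77), (127, 86, 47), (88, 58, 32), (79, 50, 27), (84, 55, 30), (180, 130, 78), (194, 140, 81), (198, 145, 85)]
206 [(196, 142, 82), (140, 95, 54), (98, 65, 35), (82, 51, 27), (78, 52, 30), (158, 112, 63), (200, 146, 89), (203, 145, 87)]
210 [(196, 142, 84), (162, 113, 65), (102, 67, 38), (87, 57, 34), (101, 69, 39), (186, 132, 77), (180, 131, 76), (149, 106, 62)]
214 [(185, 133, 77), (185, 132, 79), (175, 125, 74), (79, 59, 45), (148, 106, 67), (144, 102, 60), (92, 66, 39), (92, 64, 40)]
218 [(186, 147, 101), (155, 130, 100), (109, 94, 72), (73, 66, 56), (84, 74, 60), (110, 98, 78), (106, 90, 70), (101, 86, 63)]
222 [(105, 90, 71), (112, 96, 76), (115, 100, 78), (72, 65, 52), (76, 66, 56), (102, 86, 67), (105, 90, 71), (102, 92, 72)]
```

The handle stands upright and free of the fingers. I'll retreat straight up.

Call:
apply_moves:
  series:
    - [[1, 0, 0, -0.15, 0, 0, 0], [1, 0, 0, -0.4, 0, 0, 0], [1, 0, 0, -0.7, 0, 0, 0], [1, 0, 0, -1, 0, 0, 0], [1, 0, 0, -1, 0, 0, 0]]

```text
time: 19.6
tcp_pos: [0.5445, -0.1682, 0.2605]
eef_rot: [3.135, -0.083, 0.01]
ft_force: [1.2, 0.5, 0.4]
opening: 0.0854
grip_force: 0.0
```

Call:
apply_moves:
  series:
    - [[1, 0, 0, -0.3, 0, 0, 0], [1, 0, 0, -0.6, 0, 0, 0], [1, 0, 0, -0.6, 0, 0, 0], [1, 0, 0, -0.6, 0, 0, 0], [1, 0, 0, -0.6, 0, 0, 0], [1, 0, 0, -0.6, 0, 0, 0], [1, 0, 0, -0.6, 0, 0, 0]]

```text
time: 20.3
tcp_pos: [0.542, -0.1668, 0.3144]
eef_rot: [3.14, -0.083, -0.006]
ft_force: [-0.1, 0.4, -0.2]
opening: 0.0853
grip_force: 0.0
```

```bash
python3 - <<'E'
from ik import *
from cell import snapshot
D,_=pickle.load(open("w5.pkl","rb")); d0=pickle.load(open("s0.pkl","rb")); w8,s8,_=pickle.load(open("w8.pkl","rb"))
s=snapshot("scene"); t=snapshot("top")
g=lambda s:cv2.cvtColor(s["pixels"],cv2.COLOR_BGR2GRAY).astype(np.float32)
def pc(a,b,x,y,w,h): return np.round(cv2.phaseCorrelate(g(a)[y:y+h,x:x+w],g(b)[y:y+h,x:x+w],cv2.createHanningWindow((w,h),cv2.CV_32F))[0],2)
print("brush since release",pc(s8,s,250,178,24,50))
for n,b in dict(stand=(362,310,110,55),jar=(395,262,60,60),truckle=(275,255,60,60),crock=(245,225,45,40),pickle=(215,285,55,60),oil=(288,280,45,90),spoon=(148,168,55,78),mug=(192,162,52,45),tin=(470,310,55,58)).items(): print(n,pc(d0["scene"],s,*b))
print("top stand",pc(d0["top"],t,205,200,70,85),get_obs()["tcp_pos"])
for y in (182,190,200,208): print([tuple(s["pixels"][y,x][::-1].tolist()) for x in range(256,274,3)])
E
```

```text
brush since release [0.29 0.06]
stand [-0.02 -0.14]
jar [ 0.02 -0.05]
truckle [-0.09  0.14]
crock [ 0.07 -1.36]
pickle [ 0.19 -0.09]
oil [ 0.37 -0.02]
spoon [-0.1  -0.03]
mug [0.1  0.51]
tin [-0.02 -0.13]
top stand [-0.07  0.03] [ 0.54221513 -0.16689969  0.31493685]
[(179, 129, 76), (186, 130, 74), (190, 129, 71), (184, 123, 68), (127, 86, 49), (183, 130, 77)]
[(182, 130, 76), (106, 67, 37), (98, 64, 34), (77, 48, 27), (90, 60, 33), (188, 134, 78)]
[(193, 141, 80), (118, 79, 43), (99, 64, 38), (80, 52, 32), (82, 50, 27), (180, 128, 74)]
[(193, 141, 84), (152, 105, 62), (99, 64, 38), (79, 54, 31), (82, 54, 29), (153, 111, 65)]
```

The brush is standing in its crock. The stand, jar and the other items match their starting images to within about 0.5 px. The crock shift includes the moved brush and shadow. I'm handing in.

```bash
python3 -c "
from cell import finish_job
print(finish_job())"
```

```text
the job is handed in; nothing more can be done
None
```

The job is handed in: the brush pressed the jar's bottom three times and was drawn up to the mouth after each stroke, then stood back in its own crock bristles down and released at about 20 s of the 59 s allowed. The first push reached about 48 N at the wrist, but the stand and the other things on the counter show no visible shift from the starting images.

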